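# Flip a brake pad on to the lapping plate

## Robot

A 6-joint arm with a two-finger parallel gripper is mounted at the origin on the work surface. World frame = base frame: x ahead of the robot, y to its left, z up, the work surface at z = 0. Lengths are in m, angles in rad, forces in N, time in s.
With the tool pointing down it reaches from about 0.425 to 0.95 m from the base axis. Payload 3.5 kg.
Tool frame: the origin (TCP) lies on the centre line of the jaws, within the pads' length; the fingertips stand 14 mm ahead of it and the grasp point (between the pads) lies 5 mm behind it (ctrl.finger_overhang is the distance from the TCP to the fingertips, in m); z points along the fingers, y is the line along which they close (so a half turn about z gives the same grasp; the last joint's range is limited). The gripper opens to 85 mm and grips with 20 to 120 N. Pads are 22 mm wide; open, the fingers measure 114 mm over their backs; the gripper's body (76 mm by 85 mm) begins 54 mm behind the grasp point. The pads swing forward as they close: fully open they stand 13 mm farther back than shut.
Start: joints at [-1.254, 0.286, 1.577, -0, 1.279, -0.15], TCP at [0.304, -0.603, 0.245] pointing down, gripper open.
Joint ranges: [-2.77, 2.77], [-0.9, 2.22], [0.21, 2.48], [-1.53, 4.67], [0.24, 2.81], [-2.84, 2.84]. Speed limits (rad/s): [2.79, 2.79, 3.14, 3.14, 3.14, 3.14].

## Interface

Orientations are given as a unit quaternion [x, y, z, w].
In Python, from plant import ctrl gives the robot as it stands.
- The arm moves only by the tool send_rows, never from a script. Its argument "moves" is text: rows parted by semicolons, each of 7 numbers parted by spaces: the turn, a rotation vector about the tool's x, y, z in units of 360 degrees (1.0 is 360 degrees), then the shift along the tool's x, y, z in units of 20 cm (1.0 is 20 cm), then the gripper's target within -1 to 1 (fully open at 1, half-way at 0, shut at -1). A call has 1 to 12 rows; each row is the pose to reach, as a shift and turn from the pose commanded when the call began, along the tool's axes at that moment, turning the shorter way round; what a row does not reach only later rows make up. A row lasts 1/8 s, in which the tool goes at most 62.5 mm and 10.7 degrees, less where a joint would pass 70% of its speed; a pose out of reach is approached as far as the arm can. A call with a number of a shift or a turn outside -1 to 1 is refused whole. A call with a gripper value outside its range is refused whole. The fingers move at their own pace and stop on an object; "newtons" is the grip in N (left out, the last holds). Time passes only in rows, so rows that repeat a pose let the fingers close. It gives the time, the measured TCP pose, the force, the opening and the grip force at its end, in the units of the state.
- ctrl.get_state(): the state, without advancing time (a new reading comes with each control period).
- ctrl.read_camera(name): name is "scene" or "side" or "wrist"; returns a dict with "image" (480x640x3 uint8, red, green, blue), "fovy" (degrees; the focal length in pixels is half the picture's height over the tangent of half this angle, whatever the lens; pixels are square), "cx", "cy" (the principal point, pixels), "extrinsics" (4x4, takes a point from camera to world coordinates). Camera axes: x right, y up, looking along -z (the intrinsics and any distortion apply to the point x, -y, -z); pixel columns grow to the right and rows downward; lengths in m; the calibration is good to about 2 mm. A picture is of the moment at which its call begins. There is no depth.
- ctrl.sign_off(): hands the job in; it is judged then, once.
The state is a dict: "time": time; "qpos": joint angles; "dq": joint speeds; "joint_efforts": joint torques, N m; "eef_pos": TCP position; "tcp_rot": TCP orientation; "contact_force": force on the tool from outside, world axes, zero at the start; "wrist_torque": the same for the moment, N m; "opening": opening from 0.0 (shut) to 1.0 (fully open); "finger_force": force on a finger pad.
Only numpy, scipy, OpenCV 4.12 (cv2) and the standard library are available. Lean on these libraries where they do the work, as an engineer would, in place of code of your own. Each camera call takes 0.05 s, during which the arm holds its last target. There are 200 camera calls.

## Task

The brake pad on the bench in front of the lapping plate lies with its lining up. Without picking it up, push it up against the plate's front edge until it tips up on edge and flips over on to the plate, then push it on until the whole pad lies flat on the plate with its lining down, ready to be rubbed on the abrasive sheet. Leave its twin, already on the plate, and everything else on the bench where they are.

Things in the scene. Friction and masses are not known exactly. Their poses are not given: they have to be found in the camera images.
- plate: Lapping plate: fixed steel plate 200 mm (its x) by 280 mm (its y), 12 mm thick, flat on the bench, a brown abrasive sheet on top. Origin: centre of its underside (z = 0). x points away from its front edge, the long edge nearest the robot (at its x = -100 mm). A dark clamp bar, 14 mm wide and 6 mm high, runs along x near each end (its y = +-129 mm), with 244 mm of sheet between.
- plate_front (a point): The middle of the lapping plate's front top edge, 12 mm above the bench; below it the bare front face is upright: the step that the pad is pushed against. Axes as the plate's (x points squarely from the front edge on to the plate).
- pad: The brake pad to flip, loose, 175 to 275 g, 15 mm thick. At the start flat on the bench 15 to 46 mm in front of the plate, within 0.25 rad of square to it. From below: grey insulator 36 x 64 x 4 mm, steel backing plate, dark lining 47 x 80 x 6 mm in two blocks. Origin: centre of the insulator's outer face: underside at the start (z = 0), top once flipped. z points to the lining, x to the plate.
- pad_far_edge (a point): Middle of the backing plate's long edge on the plate's side (pad x = +26 mm, z = 4 mm: its lower corner at the start, 4 mm above the bench). The backing plate is 52 (x) x 86 (y) x 5 mm, 106 mm long over the small ears at its ends; it overhangs the insulator by 8 mm along both long sides. Axes as the pad's.
- pad_near_edge (a point): Middle of the backing plate's other long edge, on the robot's side (pad x = -26 mm, z = 4 mm); 4 mm above the bench at the start. With the pad pressed square against the step (about 10 N) a fingertip on this edge grips it by friction well enough to carry the edge upwards. Axes as the pad's.
- twin: The twin pad, same make and size, already lying lining down on the rear half of the lapping plate, to be left alone. Origin: centre of its upper face, 27 mm above the bench.
- caliper: Two-piston brake caliper, gold-coloured, about 60 x 125 x 63 mm, on the bench to the left, to be left alone. Origin: centre of its underside.
- pin: Steel pad pin with a round head, 68 mm long, 13 mm high, lying on the bench to one side of the pad, to be left alone. Origin: under its middle.
- socket: Steel deep socket, 26 mm across, 50 mm tall, standing on the bench to one side of the pad, to be left alone. Origin: centre of its underside.
- plug: Spark plug standing in a black cap, 22 mm across, 68 mm tall, right of the lapping plate, to be left alone. Origin: centre of its underside.
- sprocket: Small steel chain sprocket, 76 mm across, 7 mm thick, lying flat left of the lapping plate, to be left alone. Origin: centre of its underside.
- brush: Brush with a wooden handle lying on the bench to the right, to be left alone. Origin: under its middle.
- spray: Spray can, 65 mm across, 190 mm tall, standing on the bench at the right rear, to be left alone. Origin: centre of its underside.
There are look-alikes about, which are no part of the job. Leave any orange look-alike of the pad alone.

How it is judged:
By the outcome, as a careful person would: the job done as asked, in the order asked, and still so for the second after the job is handed in, with the robot touching nothing.
It also fails if it takes over 64 s, if anything falls off the work surface, if the arm or the gripper's body presses on something with over 40 N, if the wrist force passes 120 N, or if a joint passes its speed limit or range.

## Working session

There is one attempt and no reset: what is moved stays moved. The work goes in short steps, Python scripts to look and compute and a tool call to move; the robot and the scene stay as the last step left them, time stands still between calls to the robot, and variables do not carry over. Pictures are saved under pics/ and viewed, at most 11 in all, crops included, and the job is handed in when it is done.

Besides the shell and the picture viewer there is one more tool, called after "Request:" as name(argument=value, ...), one argument or row to a line, values as JSON. send_rows: Moves the arm, as the interface text tells. Its arguments: {"type":"object","properties":{"moves":{"type":"string"},"newtons":{"type":"number"}},"required":["moves"]}

```bash
mkdir -p pics; cat > h.py <<'E'
import numpy as np, cv2
from plant import ctrl
def ray(c,u,v):
    f=240/np.tan(np.radians(c["fovy"])/2)
    d=np.array([(u-c["cx"])/f,-(v-c["cy"])/f,-1.]);E=np.array(c["extrinsics"])
    return E[:3,3],E[:3,:3]@d
def onz(c,u,v,z):
    o,d=ray(c,u,v);return o+d*(z-o[2])/d[2]
def proj(c,p):
    f=240/np.tan(np.radians(c["fovy"])/2);E=np.array(c["extrinsics"])
    q=E[:3,:3].T@(np.array(p)-E[:3,3]);return np.array([c["cx"]-f*q[0]/q[2],c["cy"]+f*q[1]/q[2]])
def snap(n,name):
    c=ctrl.read_camera(n);cv2.imwrite("pics/"+name,c["image"][:,:,::-1]);return c
E
python3 - <<'E'
from h import *
np.set_printoptions(precision=4,suppress=True)
for n in("scene","side"):
    c=snap(n,n+"0.png");print(n,c["fovy"],c["cx"],c["cy"],{k:v for k,v in c.items() if k!="image"})
print(ctrl.get_state())
E
```

```text
scene 42.47102482985869 317.08009623285824 242.45376623774544 {'fovy': 42.47102482985869, 'cx': 317.08009623285824, 'cy': 242.45376623774544, 'extrinsics': array([[ 0.5722, -0.6308,  0.524 ,  1.2637],
       [ 0.8201,  0.4451, -0.3597, -0.5081],
       [-0.0064,  0.6356,  0.772 ,  1.127 ],
       [ 0.    ,  0.    ,  0.    ,  1.    ]])}
side 57.3528773757132 315.1343450739478 240.52152743082212 {'fovy': 57.3528773757132, 'cx': 315.1343450739478, 'cy': 240.52152743082212, 'extrinsics': array([[-0.923 ,  0.2963, -0.2454,  0.2746],
       [-0.3845, -0.6881,  0.6153,  0.6763],
       [ 0.0135,  0.6623,  0.7491,  0.8566],
       [ 0.    ,  0.    ,  0.    ,  1.    ]])}
{'time': 0.1, 'qpos': array([-1.254 ,  0.2871,  1.5781, -0.    ,  1.2786, -0.15  ]), 'dq': array([ 0.002 , -0.0016, -0.0035, -0.0007, -0.0002,  0.    ]), 'joint_efforts': array([ -0.0001, -40.73  , -29.37  ,  -0.0002,   0.0034,  -0.    ]), 'eef_pos': array([ 0.3036, -0.6022,  0.244 ]), 'tcp_rot': array([ 0.9729,  0.2313, -0.0001, -0.0011]), 'contact_force': array([-0.2225,  0.2577,  0.1138]), 'wrist_torque': array([-0.0262, -0.0053, -0.0096]), 'finger_force': 0.0, 'opening': 1.0001055088781061}
```

View pics/scene0.png

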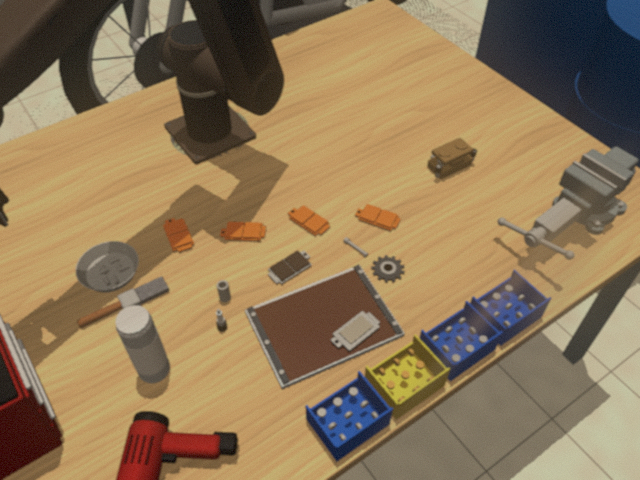

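View pics/side0.png

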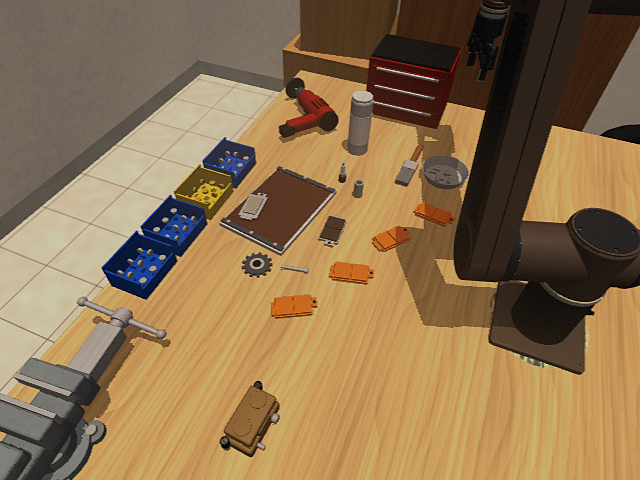

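The scene view shows the pad with its dark lining at (290,266), in front of the brown plate, whose corners are about (248,308), (362,268), (402,335) and (284,383).
- **Candidates:** dark pad (290,266), twin on the plate (356,330), and orange look-alikes at (178,234), (243,231), (309,220) and (378,217).
- **Choice:** the dark-lined pad at (290,266), which is (333,230) in the side view.
- **Neighbours:** socket (223,291), pin (355,246) and sprocket (388,268).

```bash
python3 - <<'E'
from h import *
np.set_printoptions(precision=4,suppress=True)
c=ctrl.read_camera("scene");s=ctrl.read_camera("side")
for u,v,z,n in[(248,312,.0,'plate R front'),(362,269,.012,'L front'),(402,335,.012,'L rear'),(284,381,.012,'R rear'),(290,265,.015,'pad'),(223,291,.05,'socket~'),(355,246,.006,'pin'),(356,330,.027,'twin'),(309,220,.015,'or'),(243,231,.015,'or2')]:
    print(n,onz(c,u,v,z))
for u,v,z,n in[(333,230,.015,'pad'),(335,188,.012,'R front'),(278,249,.012,'L front')]: print('side',n,onz(s,u,v,z))
a=c["image"][230:330,210:410];b=s["image"][150:290,210:410]
im=np.vstack([cv2.resize(a,None,fx=3,fy=3,interpolation=3)[:280],cv2.resize(b,None,fx=3,fy=3,interpolation=3)[:320]])
cv2.imwrite("pics/crop.png",im[:,:,::-1])
from scipy.spatial.transform import Rotation as R
print(R.from_quat(ctrl.get_state()["tcp_rot"]).as_matrix())
E
```

```text
plate R front [ 0.5724 -0.2168  0.    ]
L front [0.629  0.0498 0.012 ]
L rear [0.8131 0.013  0.012 ]
R rear [ 0.7598 -0.2448  0.012 ]
pad [ 0.5278 -0.078   0.015 ]
socket~ [ 0.527 -0.246  0.05 ]
pin [0.5628 0.0805 0.006 ]
twin [ 0.7554 -0.0639  0.027 ]
or [0.4404 0.0341 0.015 ]
or2 [ 0.3788 -0.1134  0.015 ]
side pad [ 0.5215 -0.0676  0.015 ]
side R front [ 0.5763 -0.2263  0.012 ]
side L front [0.6264 0.0458 0.012 ]
[[ 0.893   0.45   -0.0005]
 [ 0.45   -0.893   0.0014]
 [ 0.0002 -0.0015 -1.    ]]
```

View pics/crop.png

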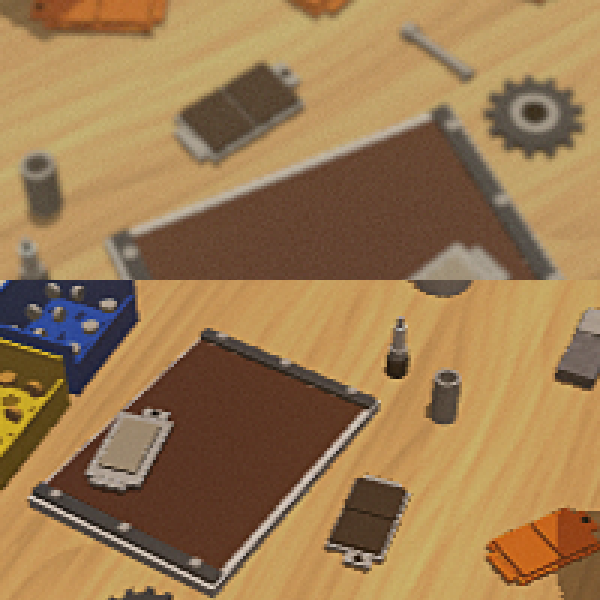

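The crop confirms the choice: a two-block dark lining on a steel backing, with ears, turned about 0.2 rad from the plate edge. Next I work out the approach to a wrist view.

```bash
cat >> h.py <<'E'
from scipy.spatial.transform import Rotation as R
def row(p,yaw,pitch=0,p0=None,r0=None):
    "row numbers for tool-down pose with tool x at yaw (pitch tilts about plate y)"
    s=ctrl.get_state()
    p0=s["eef_pos"] if p0 is None else np.array(p0)
    r0=R.from_quat(s["tcp_rot"]) if r0 is None else r0
    t=R.from_euler("z",yaw)*R.from_euler("y",pitch)*R.from_euler("x",np.pi)
    return np.r_[(r0.inv()*t).as_rotvec()/2/np.pi, r0.inv().apply(np.array(p)-p0)/.2].round(4)
E
python3 - <<'E'
from h import *
np.set_printoptions(precision=4,suppress=True)
print(row([.37,-.42,.245],.467), row([.48,-.09,.26],-.19), ctrl.finger_overhang)
print(np.array(ctrl.read_camera("wrist")["extrinsics"]))
E
```

```text
[-0.0002 -0.     -0.      0.7065 -0.6651 -0.0016] [-0.0002  0.      0.1045  1.9402 -1.8912 -0.0745] 0.014
[[ 0.4498  0.8513  0.27    0.3711]
 [-0.8931  0.4293  0.1345 -0.5675]
 [-0.0014 -0.3017  0.9534  0.3732]
 [ 0.      0.      0.      1.    ]]
```

Request:
send_rows(
  moves="0 0 0 0.3 -0.3 0 0;0 0 0 0.6 -0.6 0 0;0 0 0 0.97 -0.945 -0.07 0;0 0 0 0.97 -0.945 -0.07 0;0 0 0 0.97 -0.945 -0.07 0",
)

```text
time: 0.88
eef_pos: [0.3928, -0.344, 0.2598]
tcp_rot: [0.973, 0.233, 0.0, 0.0]
contact_force: [0.5, 0.6, -0.2]
opening: 0.496
finger_force: 0.0
```

Request:
send_rows(
  moves="0 0 0.1045 0.97 -0.945 0 0;0 0 0.1045 0.97 -0.945 0 0;0 0 0.1045 0.97 -0.945 0 0;0 0 0.1045 0.97 -0.945 0 0;0 0 0.1045 0.97 -0.945 0 0;0 0 0.1045 0.97 -0.945 0 0",
)

```text
time: 1.62
eef_pos: [0.4807, -0.0891, 0.2593]
tcp_rot: [0.996, -0.093, 0.0, 0.0]
contact_force: [0.5, -1.3, -1.0]
opening: 0.499
finger_force: 0.0
```

```bash
python3 - <<'E'
from h import *
np.set_printoptions(precision=4,suppress=True)
c=snap("wrist","w1.png");s=ctrl.get_state();print(s["time"],s["eef_pos"],s["opening"],ctrl.finger_overhang,R.from_quat(s["tcp_rot"]).as_matrix()[:2,0])
E
```

```text
1.675 [ 0.4804 -0.0904  0.2593] 0.49987827577783156 0.014 [ 0.9824 -0.1866]
```

View pics/w1.png

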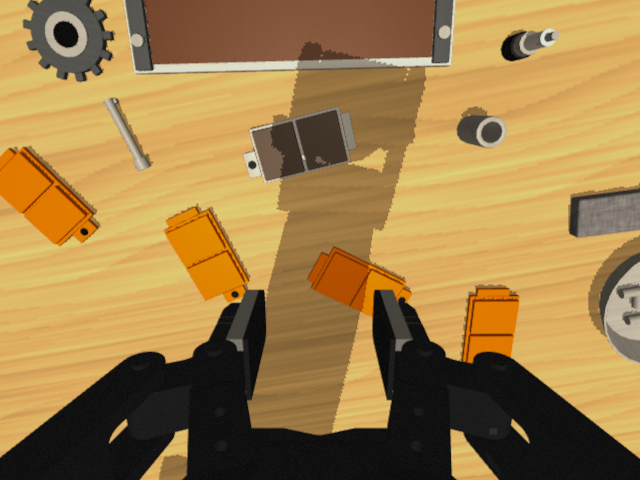

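The wrist view shows the plate's front edge from (135,72) to (450,66). The pad's lining corners are at (250,128), (338,110), (350,165) and (265,182). The orange look-alikes at (206,255) and (360,278) lie behind it.

```bash
python3 - <<'E'
from h import *
np.set_printoptions(precision=4,suppress=True)
c=ctrl.read_camera("wrist")
L=onz(c,135,72,.004);Rr=onz(c,451,66,.004)
print("front",L,Rr,np.linalg.norm(L-Rr)); d=(L-Rr)[:2];d/=np.linalg.norm(d);n=np.array([d[1],-d[0]]);print("plate yaw",np.arctan2(n[1],n[0]),"mid",(L+Rr)/2)
q=[onz(c,u,v,.015) for u,v in[(250,128),(338,110),(350,165),(265,182)]]
print(q,[np.linalg.norm(q[i]-q[i-1]) for i in range(4)])
m=np.mean(q,0);e=(q[0]-q[1]+q[3]-q[2])[:2];print("pad",m,"yaw",np.arctan2(-e[0],e[1]))
o=((L+Rr)/2)[:2];f=lambda p:np.array([n@(p[:2]-o),d@(p[:2]-o)])
print("pad in plate_front frame",f(m))
for nme,u,v,z in[("orL",206,255,.015),("orL top",185,210,.015),("orR",360,278,.015),("orRtop",335,248,.015),("sock",480,130,.025),("pin",128,135,.006),("twin",0,0,0)]:
    print(nme,f(onz(c,u,v,z)))
print("tcp",f(ctrl.get_state()["eef_pos"]))
E
```

```text
front [0.6148 0.0525 0.004 ] [ 0.5666 -0.2278  0.004 ] 0.28441952371604334
plate yaw -0.17022502446159593 mid [ 0.5907 -0.0877  0.004 ]
[array([ 0.5481, -0.0396,  0.015 ]), array([ 0.5485, -0.1211,  0.015 ]), array([ 0.4979, -0.1237,  0.015 ]), array([ 0.4971, -0.0417,  0.015 ])] [np.float64(0.05101220423812047), np.float64(0.08153958712165771), np.float64(0.05072240780291154), np.float64(0.08194099758797035)]
pad [ 0.5229 -0.0815  0.015 ] yaw 0.007531785254204221
pad in plate_front frame [-0.0679 -0.0054]
orL [-0.173   0.0931]
orL top [-0.126   0.1086]
orR [-0.201  -0.0622]
orRtop [-0.1678 -0.0367]
sock [-0.055  -0.1658]
pin [-0.0549  0.1566]
twin [0.0602 0.2516]
tcp [-0.1082 -0.0222]
```

```bash
cat >> h.py <<'E'
Y=-.17;O=np.array([.5907,-.0877]);N=np.array([np.cos(Y),np.sin(Y)]);D=np.array([-N[1],N[0]])
def W(x,y,z): return np.r_[O+x*N+y*D,z]
def P(p): return np.array([N@(p[:2]-O),D@(p[:2]-O),p[2]])
E
python3 - <<'E'
from h import *
print(row(W(-.135,-.005,.06),Y),row(W(-.135,-.005,.022),Y))
E
```

```text
[ 1.000e-04  0.000e+00 -3.100e-03 -1.351e-01 -8.380e-02  9.962e-01] [ 1.0000e-04  0.0000e+00 -3.1000e-03 -1.3500e-01 -8.4000e-02  1.1862e+00]
```

Request:
send_rows(
  moves="0 0 -0.003 -0.135 -0.084 0.3 0;0 0 -0.003 -0.135 -0.084 0.6 0;0 0 -0.003 -0.135 -0.084 0.9 0;0 0 -0.003 -0.135 -0.084 1 0;0 0 -0.003 -0.135 -0.084 1 0",
)

```text
time: 2.35
eef_pos: [0.4551, -0.07, 0.0574]
tcp_rot: [0.996, -0.087, -0.002, -0.001]
contact_force: [0.7, -0.4, 1.4]
opening: 0.503
finger_force: 0.0
```

Request:
send_rows(
  moves="0 0 0 0 0 0.1 0;0 0 0 0 0 0.2 0;0 0 0 0 0 0.21 0;0 0 0 0 0 0.22 0;0 0 0 0 0 0.22 0",
)

```text
time: 2.98
eef_pos: [0.4577, -0.0695, 0.0165]
tcp_rot: [0.996, -0.085, 0.001, 0.0]
contact_force: [-0.3, -0.3, 0.6]
opening: 0.495
finger_force: 0.0
```

Request:
send_rows(
  moves="0 0 0 0 0 0.01 0;0 0 0 0 0 0.015 0;0 0 0 0 0 0.015 0",
)

```text
time: 3.35
eef_pos: [0.4567, -0.0689, 0.0123]
tcp_rot: [0.996, -0.085, -0.0, -0.0]
contact_force: [-0.4, 0.3, 0.2]
opening: 0.497
finger_force: 0.0
```

Request:
send_rows(
  moves="0 0 0 0 0 0.01 0;0 0 0 0 0 0.01 0",
)

```text
time: 3.6
eef_pos: [0.4569, -0.069, 0.0121]
tcp_rot: [0.996, -0.085, -0.001, -0.0]
contact_force: [-6.6, 1.3, 15.7]
opening: 0.5
finger_force: 7.8
```

Request:
send_rows(
  moves="0 0 0 0 0 0.01 0;0 0 0 0 0 0.01 0",
)

```text
time: 3.85
eef_pos: [0.457, -0.069, 0.012]
tcp_rot: [0.996, -0.085, -0.002, -0.0]
contact_force: [-13.8, 3.3, 32.0]
opening: 0.5
finger_force: 15.8
```

Request:
send_rows(
  moves="0 0 0 0 0 0.01 0;0 0 0 0 0 0.01 0",
)

```text
time: 4.1
eef_pos: [0.4571, -0.069, 0.0119]
tcp_rot: [0.996, -0.085, -0.004, -0.001]
contact_force: [-19.2, 5.5, 47.6]
opening: 0.502
finger_force: 23.8
```

Request:
send_rows(
  moves="0 0 0 0 0 -0.042 0;0 0 0 0 0 -0.042 0;0 0 0 0 0 -0.042 0",
)

```text
time: 4.47
eef_pos: [0.4564, -0.0688, 0.0141]
tcp_rot: [0.996, -0.085, -0.0, -0.0]
contact_force: [-0.5, -1.0, 0.5]
opening: 0.497
finger_force: 0.0
```

```bash
python3 - <<'E'
from h import *
s=ctrl.get_state();print(P(s["eef_pos"]),s["contact_force"],row(W(-.085,-.005,.014),Y),s["wrist_torque"])
E
```

```text
[-0.13557586 -0.00412043  0.01411055] [-0.46931849 -0.95278281  0.51625862] [-0.000e+00  2.000e-04 -2.000e-04  2.529e-01  4.200e-03  3.000e-04] [ 0.03463912  0.0448542  -0.06120997]
```

Request:
send_rows(
  moves="0 0 0 0.04 0 0 0;0 0 0 0.08 0 0 0;0 0 0 0.12 0 0 0;0 0 0 0.16 0 0 0;0 0 0 0.20 0 0 0;0 0 0 0.24 0 0 0;0 0 0 0.28 0 0 0;0 0 0 0.31 0 0 0;0 0 0 0.33 0 0 0;0 0 0 0.33 0 0 0",
)

```text
time: 5.72
eef_pos: [0.5225, -0.0804, 0.015]
tcp_rot: [0.996, -0.085, 0.001, 0.0]
contact_force: [-0.2, 0.3, 1.2]
opening: 0.503
finger_force: 0.0
```

```bash
python3 - <<'E'
from h import *
s=ctrl.get_state();print(P(s["eef_pos"]),s["contact_force"])
c=snap("wrist","w2.png");d=snap("side","s2.png")
cv2.imwrite("pics/m2.png",np.hstack([cv2.resize(c["image"][:330,120:520],(400,330)),cv2.resize(d["image"][150:290,240:400],(377,330))])[:,:,::-1])
E
```

```text
[-0.06845316 -0.00437931  0.01496812] [-0.18168201  0.29628114  1.17097532]
```

View pics/m2.png

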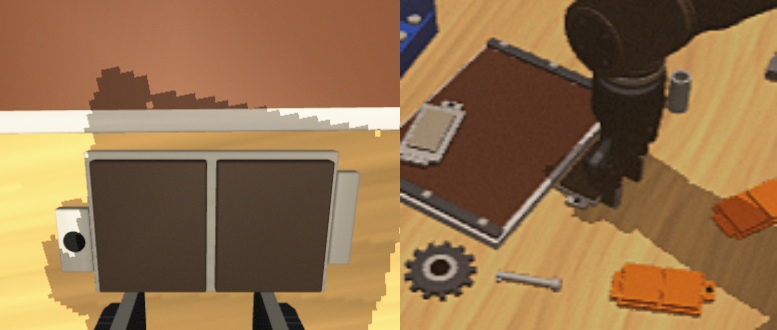

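The pad sits square on both fingertips, a few mm short of the step (far edge at row 152, step bottom at row 131). Next I press it home.

Request:
send_rows(
  moves="0 0 0 0.02 0 0 0;0 0 0 0.03 0 0 0;0 0 0 0.03 0 0 0",
)

```text
time: 6.2
eef_pos: [0.528, -0.0813, 0.0147]
tcp_rot: [0.996, -0.085, 0.0, 0.0]
contact_force: [-0.7, 0.9, 0.9]
opening: 0.503
finger_force: 0.3
```

Request:
send_rows(
  moves="0 0 0 0.01 0 0 0;0 0 0 0.01 0 0 0",
)

```text
time: 6.45
eef_pos: [0.5289, -0.0814, 0.0146]
tcp_rot: [0.996, -0.085, -0.001, -0.0]
contact_force: [-5.4, 0.3, 3.5]
opening: 0.493
finger_force: 2.6
```

Request:
send_rows(
  moves="0 0 0 0.01 0 0 0;0 0 0 0.01 0 0 0",
)

```text
time: 6.7
eef_pos: [0.529, -0.0814, 0.0143]
tcp_rot: [0.996, -0.085, -0.004, -0.0]
contact_force: [-9.7, 1.7, 8.2]
opening: 0.505
finger_force: 5.0
```

Request:
send_rows(
  moves="0 0 0 0.006 0 -0.01 0;0 0 0 0.007 0 -0.02 0;0 0 0 0.008 0 -0.03 0;0 0 0 0.009 0 -0.04 0;0 0 0 0.01 0 -0.05 0;0 0 0 0.01 0 -0.05 0",
)

```text
time: 7.45
eef_pos: [0.5296, -0.0815, 0.0225]
tcp_rot: [0.996, -0.085, -0.005, -0.001]
contact_force: [-8.7, -0.2, -0.6]
opening: 0.499
finger_force: 4.1
```

```bash
python3 - <<'E'
from h import *
s=ctrl.get_state();print(P(s["eef_pos"]),s["contact_force"])
c=snap("wrist","w3.png");d=snap("side","s3.png")
cv2.imwrite("pics/m3.png",np.hstack([cv2.resize(c["image"][:330,120:520],(400,330)),cv2.resize(d["image"][150:290,240:400],(377,330))])[:,:,::-1])
E
```

```text
[-0.06129816 -0.00423275  0.02253984] [-8.72111244 -0.22677673 -0.62869054]
```

View pics/m3.png

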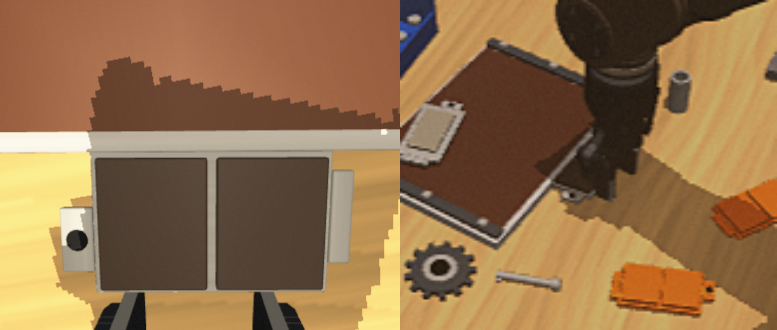

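Shape cues show the near edge rising with the fingers: its width held while the far edge shrank. Next I carry on along the arc.

Request:
send_rows(
  moves="0 0 0 0.002 0 -0.01 0;0 0 0 0.004 0 -0.02 0;0 0 0 0.007 0 -0.03 0;0 0 0 0.01 0 -0.04 0;0 0 0 0.013 0 -0.05 0;0 0 0 0.013 0 -0.05 0",
)

```text
time: 8.3
eef_pos: [0.5316, -0.0818, 0.0326]
tcp_rot: [0.996, -0.085, -0.006, -0.001]
contact_force: [-10.9, -0.2, 1.4]
opening: 0.497
finger_force: 5.2
```

Request:
send_rows(
  moves="0 0 0 0.004 0 -0.01 0;0 0 0 0.008 0 -0.02 0;0 0 0 0.012 0 -0.03 0;0 0 0 0.016 0 -0.04 0;0 0 0 0.016 0 -0.04 0",
)

```text
time: 8.93
eef_pos: [0.5357, -0.0822, 0.0412]
tcp_rot: [0.996, -0.085, -0.005, -0.001]
contact_force: [-9.3, 0.5, 3.7]
opening: 0.5
finger_force: 4.9
```

```bash
python3 - <<'E'
from h import *
s=ctrl.get_state();print(P(s["eef_pos"]),s["contact_force"])
c=snap("wrist","w4.png");d=snap("side","s4.png")
cv2.imwrite("pics/m4.png",np.hstack([cv2.resize(c["image"][:330,120:520],(400,330)),cv2.resize(d["image"][150:290,240:400],(377,330))])[:,:,::-1])
E
```

```text
[-0.0550917  -0.0039227   0.04124292] [-9.26611166  0.51114363  3.67624033]
```

View pics/m4.png

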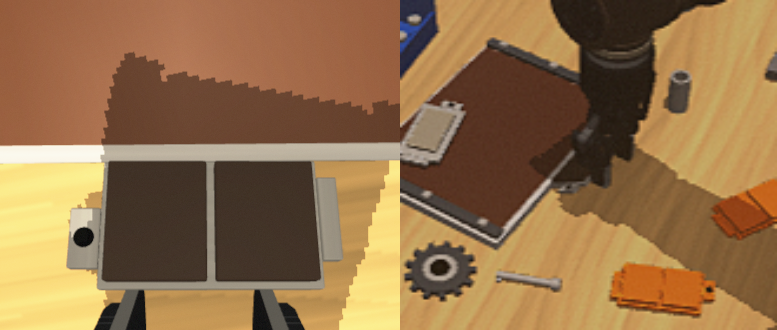

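Request:
send_rows(
  moves="0 0 0 0.006 0 -0.012 0;0 0 0 0.013 0 -0.024 0;0 0 0 0.023 0 -0.035 0;0 0 0 0.035 0 -0.047 0;0 0 0 0.048 0 -0.058 0;0 0 0 0.06 0 -0.067 0;0 0 0 0.06 0 -0.067 0",
)

```text
time: 9.9
eef_pos: [0.5465, -0.0841, 0.0564]
tcp_rot: [0.996, -0.085, -0.008, -0.001]
contact_force: [-18.6, 2.6, 17.1]
opening: 0.504
finger_force: 12.7
```

Request:
send_rows(
  moves="0 0 0 0.015 0 -0.01 0;0 0 0 0.03 0 -0.018 0;0 0 0 0.045 0 -0.025 0;0 0 0 0.045 0 -0.025 0",
)

```text
time: 10.4
eef_pos: [0.5616, -0.0869, 0.0669]
tcp_rot: [0.996, -0.085, 0.0, -0.0]
contact_force: [-13.2, 5.2, 28.9]
opening: 0.497
finger_force: 14.7
```

```bash
python3 - <<'E'
from h import *
s=ctrl.get_state();print(P(s["eef_pos"]),s["contact_force"])
c=snap("wrist","w5.png");d=snap("side","s5.png")
cv2.imwrite("pics/m5.png",np.hstack([cv2.resize(c["image"][:330,120:520],(400,330)),cv2.resize(d["image"][150:290,240:400],(377,330))])[:,:,::-1])
E
```

```text
[-0.02881212 -0.00408988  0.06693929] [-13.18284294   5.2040068   28.9226677 ]
```

View pics/m5.png

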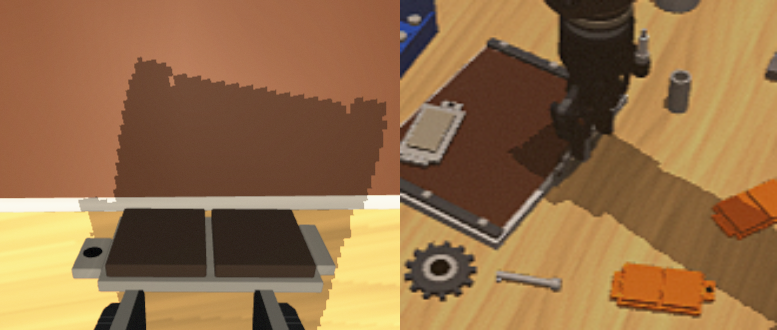

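The pad is standing at about 1.1–1.2 rad. The force is purely radial, so my commanded height is a few mm low. I'll lift a little and push over.

Request:
send_rows(
  moves="0 0 0 0.01 0 -0.025 0;0 0 0 0.03 0 -0.035 0;0 0 0 0.05 0 -0.042 0;0 0 0 0.07 0 -0.046 0;0 0 0 0.09 0 -0.048 0;0 0 0 0.09 0 -0.048 0",
)

```text
time: 11.25
eef_pos: [0.5782, -0.0901, 0.0703]
tcp_rot: [0.996, -0.085, 0.0, 0.0]
contact_force: [-0.2, -0.4, 0.4]
opening: 0.5
finger_force: 0.2
```

```bash
python3 - <<'E'
from h import *
s=ctrl.get_state();print(P(s["eef_pos"]),s["contact_force"])
c=snap("wrist","w6.png");d=snap("side","s6.png")
cv2.imwrite("pics/m6.png",np.hstack([cv2.resize(c["image"][:400,120:520],(400,400)),cv2.resize(d["image"][150:290,240:400],(400,400))])[:,:,::-1])
E
```

```text
[-0.01193365 -0.00444026  0.0703238 ] [-0.21215323 -0.35063808  0.42908323]
```

View pics/m6.png

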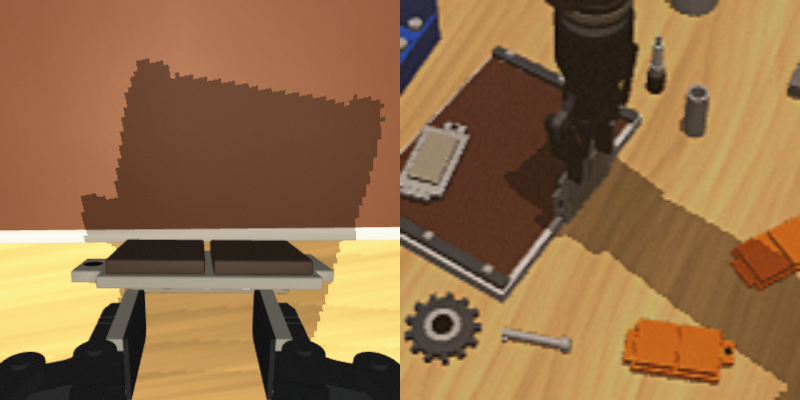

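The pad is almost upright, with its top edge still touching the fingertips. Now I push it over.

Request:
send_rows(
  moves="0 0 0 0.015 0 0 0;0 0 0 0.03 0 0 0;0 0 0 0.045 0 0 0;0 0 0 0.06 0 0 0;0 0 0 0.08 0 0 0;0 0 0 0.1 0 0 0;0 0 0 0.12 0 0 0;0 0 0 0.12 0 0 0",
)

```text
time: 12.35
eef_pos: [0.6018, -0.0941, 0.0708]
tcp_rot: [0.996, -0.085, 0.0, 0.0]
contact_force: [0.1, 0.0, -0.1]
opening: 0.498
finger_force: 0.0
```

```bash
python3 - <<'E'
from h import *
s=ctrl.get_state();print(P(s["eef_pos"]),s["contact_force"])
c=snap("wrist","w7.png");d=snap("side","s7.png")
cv2.imwrite("pics/m7.png",np.hstack([cv2.resize(c["image"][:400,120:520],(400,400)),cv2.resize(d["image"][150:290,240:400],(400,400))])[:,:,::-1])
E
```

```text
[ 0.01203063 -0.00438307  0.07077692] [ 0.12099191  0.01430641 -0.11359098]
```

View pics/m7.png

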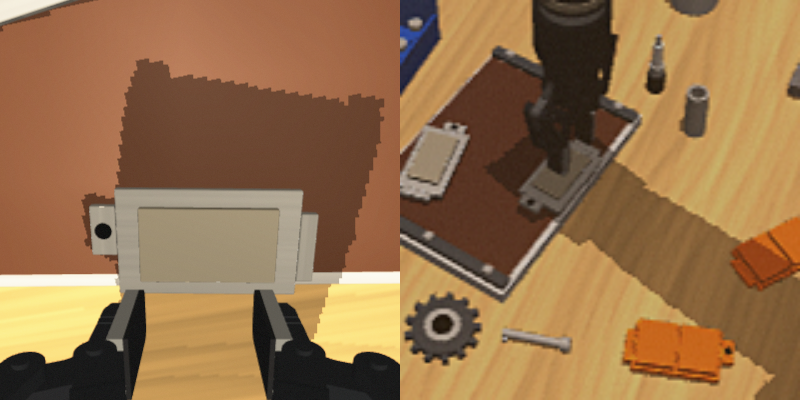

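The pad has flipped: insulator up, lining down, overhanging the step slightly (near edge at row 292 against the plate edge at rows 275–287). Next I measure the overhang and go behind it.

```bash
python3 - <<'E'
from h import *
np.set_printoptions(precision=4,suppress=True)
c=ctrl.read_camera("wrist")
for u,v,z in[(240,292,.023),(416,292,.023),(235,190,.023),(422,190,.023),(120,287,.004),(519,284,.004),(120,274,.012),(519,272,.012)]: print(P(onz(c,u,v,z)))
print(row(W(-.045,-.004,.0708),Y),row(W(-.045,-.004,.029),Y))
E
```

```text
[0.0005 0.0344 0.023 ]
[ 0.0004 -0.052   0.023 ]
[0.0513 0.0336 0.023 ]
[ 0.0512 -0.051   0.023 ]
[-0.0058  0.1033  0.004 ]
[-0.0042 -0.1123  0.004 ]
[0.0054 0.0978 0.012 ]
[ 0.0062 -0.1069  0.012 ]
[-0.      0.     -0.0002 -0.2829 -0.0014 -0.0007] [-0.      0.     -0.0002 -0.2828 -0.0014  0.2083]
```

Request:
send_rows(
  moves="0 0 0 -0.15 0.02 0 0;0 0 0 -0.28 0.025 0 0;0 0 0 -0.28 0.025 0 0;0 0 0 -0.28 0.025 0.1 0;0 0 0 -0.28 0.025 0.2 0;0 0 0 -0.28 0.025 0.213 0;0 0 0 -0.28 0.025 0.213 0",
)

```text
time: 13.38
eef_pos: [0.5463, -0.0896, 0.0285]
tcp_rot: [0.996, -0.085, 0.0, 0.0]
contact_force: [1.3, 0.7, 0.7]
opening: 0.501
finger_force: 0.0
```

Request:
send_rows(
  moves="0 0 0 0.04 0 0 0;0 0 0 0.08 0 0 0;0 0 0 0.12 0 0 0;0 0 0 0.15 0 0 0;0 0 0 0.18 0 0 0;0 0 0 0.21 0 0 0;0 0 0 0.24 0 0 0;0 0 0 0.27 0 0 0;0 0 0 0.29 0 0 0;0 0 0 0.29 0 0 0",
)

```text
time: 14.62
eef_pos: [0.6033, -0.0994, 0.0282]
tcp_rot: [0.996, -0.085, 0.001, 0.0]
contact_force: [-0.3, 0.2, -0.3]
opening: 0.499
finger_force: 0.0
```

Request:
send_rows(
  moves="0 0 0 -0.08 0 0 0;0 0 0 -0.15 0 0 0;0 0 0 -0.2 0 -0.2 0;0 0 0 -0.2 0 -0.45 0;0 0 0 -0.2 0 -0.6 0;0 0 0 -0.2 0 -0.6 0",
)

```text
time: 15.38
eef_pos: [0.565, -0.0931, 0.1517]
tcp_rot: [0.996, -0.085, 0.004, 0.001]
contact_force: [-0.2, 0.2, -0.9]
opening: 0.5
finger_force: 0.0
```

```bash
python3 - <<'E'
from h import *
s=ctrl.get_state();print(s["time"],P(s["eef_pos"]),s["contact_force"])
c=snap("wrist","w8.png");d=snap("side","s8.png")
cv2.imwrite("pics/m8.png",np.hstack([cv2.resize(c["image"][:400,:],(480,300)),cv2.resize(d["image"][150:290,210:370],(320,300))])[:,:,::-1])
E
```

```text
15.375 [-0.02445198 -0.0096293   0.15165226] [-0.18262944  0.23885437 -0.88839558]
```

View pics/m8.png

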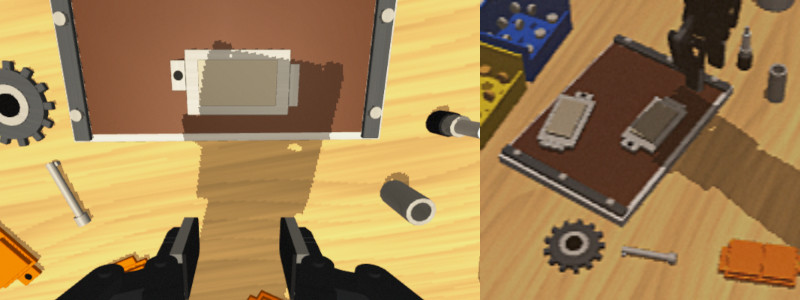

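The pad now lies wholly on the sheet, lining down. Its near edge (row 115) is clear of the plate's front rim (row 135), and the twin and other items are where they were. Handing in.

```bash
python3 -c "
from plant import ctrl;print(ctrl.sign_off())"
```

```text
the job is handed in; nothing more can be done
None
```

The brake pad was tipped over the step and pushed on, so it now lies flat on the lapping plate with its lining down; the job is handed in at about 15.4 s, the last pictures show the twin and its neighbours where they were, and no verdict came back.

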